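# Isolate the bench supply: pull the link, shut the lid, pin the hasp

### The arm

A 6-joint arm with a two-finger parallel gripper is mounted at the origin on a cart in front of the work surface, level with it; the furniture and walls round the work are solid. World frame = base frame: x ahead of the robot, y to its left, z up, the work surface at z = 0. Lengths are in m, angles in degrees, forces in N, time in s.
With the tool pointing down it reaches from about 0.325 to 0.85 m from the base axis. Payload 4.4 kg.
Tool frame: the origin (TCP) lies at the very end of the fingers, on their centre line; the grasp point (between the pads) lies 19 mm behind it (manip.tcp_to_grasp is the z of the grasp point in the tool frame, in m); z points along the fingers, y is the line along which they close (so a half turn about z gives the same grasp; the last joint's range is limited). The gripper opens to 94 mm and grips with 3 to 60 N. Pads are 16 mm wide; open, the fingers measure 119 mm over their backs; the gripper's body (75 mm by 177 mm) begins 78 mm behind the grasp point.
Start: joints at [61.335, 11.837, 88.321, -0, 79.842, -8.623], TCP at [0.197, 0.54, 0.166] pointing down, gripper open.
Joint ranges: [-156.59, 156.59], [-49.26, 127.26], [12.9, 141.05], [-63.56, 243.56], [4.71, 150.69], [-161.64, 161.64]. Speed limits (degrees/s): [159.86, 159.86, 180, 180, 180, 180].

### API

Orientations are given as a 3x3 rotation matrix whose columns are the frame's x, y, z axes.
In Python, from cell import manip gives the robot as it stands.
- The arm moves only by the shell command python3 -m pendant 'ROWS' [FORCE]. ROWS is text: rows parted by semicolons, each of 7 numbers parted by spaces: the turn, a rotation vector about the tool's x, y, z in units of 6 degrees (1.0 is 6 degrees), then the shift along the tool's x, y, z in units of 50 mm (1.0 is 50 mm), then the finger opening in mm, from 0 to 94. A call has 1 to 20 rows; each row shifts and turns the commanded pose from where the row before left it, along the tool's axes as they then stand; what a row does not reach is not made up. A row lasts 1/10 s, in which the tool goes at most 50 mm and 8.59 degrees, less where a joint would pass 70% of its speed; a pose out of reach is approached as far as the arm can. A call is refused whole if a number of a shift passes 1 or a number of a turn 1, either way. A call with a gripper value outside its range is refused whole. The fingers move at their own pace and stop on an object; FORCE is the grip in N (left out, the last holds). Time passes only in rows, so rows that do not move let the fingers close. It gives the time, the measured TCP pose, the force, the opening and the grip force at its end, in the units of the state.
- manip.sense(): the state, without advancing time (a new reading comes with each control period).
- manip.capture(name): name is "side" or "top"; returns a dict with "img" (480x640x3 uint8, blue, green, red), "fx", "fy", "cx", "cy" (pixels), "eye" and "orientation" of the camera in the world. Camera axes: x right, y up, looking along -z (the intrinsics and any distortion apply to the point x, -y, -z); pixel columns grow to the right and rows downward; lengths in m; the calibration is good to about 2 mm. A picture is of the moment at which its call begins. There is no depth.
- manip.job_done(): hands the job in; it is judged then, once.
The state is a dict: "time": time; "joint_positions": joint angles; "joint_vel": joint speeds; "joint_torque": joint torques, N m; "ee_pos": TCP position; "orientation": TCP orientation; "ft_force": force on the tool from outside, world axes, zero at the start; "torque": the same for the moment, N m; "grip_width": finger opening in m; "gripper_force": force on a finger pad.
Only numpy, scipy, OpenCV 4.12 (cv2) and the standard library are available. Lean on these libraries where they do the work, as an engineer would, in place of code of your own. Each camera call takes 0.05 s, during which the arm holds its last target. There are 200 camera calls.

### The job

Isolate the bench supply and lock it off: pull the plug-in link out of the isolator box by its D-handle and set it down on the bench top beside the box, then shut the box's lid fully. Lock the lid with the T-handled pin that lies half under the low stand: draw it out, take it by its handle and push it fully home, shoulder against the lug, through the lug, the lid's tongue and the box wall. Leave everything else on the bench where it is.

Things in the scene. Friction and masses are not known exactly. Their poses are not given: they have to be found in the camera images.
- iso_box: Grey pull-out isolator box, 120 (x) x 110 (y) mm, rim 58 mm high, fixed on the right-hand desk (whose top is 6 mm above the left table's, z = 0.006). Origin: centre of its underside; z up; the hasp side faces its own -x. Front wall x = -60 to -55 mm; the room behind it is free to x = -16 mm. A black socket inside holds the link, centred at x = +12 mm, y = 0.
- lug_hole (a point): Centre of the hole in the front face of the steel lug (plate x = -78 to -73 mm in the box frame, 36 mm wide, z = 21 to 47 mm, on two webs). Lug, lid tongue (22 mm wide, x = -67 to -62.5 mm when shut) and front wall have chamfered 9.8 mm holes in line along the box's x at y = 0, z = 34 mm; the pin goes in along the box's +x.
- iso_lid (a joint): Angle of the lid, rad: 0 shut, growing as it opens up and back; starts at 1.85 to 2.0 (limit 2.1). Hinge axis parallel to the box's y, at x = +62, z = 54 mm in the box frame. Stiff hinge (0.16 N m): it stays where it is left and must be pushed all the way down. It cannot shut on the seated link, nor on a pin already in the lug.
- lid_edge (a point): Middle of the lid's free front edge on its outer face (the top when shut), 129 mm from the hinge. The lid is a plate 129 x 114 x 4 mm; its outer face lies 8.5 mm from the hinge axis.
- link: Black plug-in link, 90 g: plug 44 (x) x 30 (y) x 34 mm high, flange 54 x 40 x 6 mm on it, D-handle on top. Origin: centre of the plug's underside, z up. Seated, its origin is 8 mm above the box's underside, 1 mm play all round; two sprung detent balls hold it: pull straight up with about 10 N (up to 20) over the first 10 mm, then it is free and clears the socket after 34 mm.
- link_grip (a point): Centre of the D-handle's bar, 67 mm above the link's underside: 44 mm long along the link's x, 12 mm wide (y), 12 mm high, 21 mm of free space below it. Seated, the bar stands 11 to 23 mm above the box's rim.
- link_mid (a point): point on the link's centre line, 37 mm above its underside (middle of the flange). For setting the link down: the left table (top z = 0, its edge at y = -0.03 m) carries only listed things where x = 0.32 to 0.52 m and y < 0.5 m; further back stand fixed low things.
- t_pin: Steel T-handled lock pin, 80 g, lying level, axis 6 mm above the left table. Origin: on the axis at the shoulder; x towards the tip, y along the T-bar. Shank 8 mm thick, 56 mm long, last 5 mm tapered; barrel 12 mm thick, x = -28 to 0; T-bar 12 mm thick, 40 mm long, at x = -34 mm. At first T-bar and barrel lie under the stand's deck, shoulder 8 to 20 mm inside its edge; the shank sticks out.
- pin_tip (a point): the tip of the T-handled pin, on its axis
- pin_barrel (a point): middle of the pin's barrel, 14 mm behind the shoulder; near the pin's centre of mass
- stand: Low dark steel equipment stand, fixed: deck 110 (x) x 170 (y) mm, top 32 mm and underside 27 mm above the left table, on side cheeks 5 mm thick at its y ends, open front (its own -x edge, x = -55 mm) and back. Origin: centre of its footprint; z up.
- bent_pin: bystander, loose: bent (L-shaped) steel hitch pin of 13 mm bar, about 57 x 43 mm, lying on the stand; too thick for the lug. Origin: on the bar's axis, 6.5 mm above its underside
- brown_box: bystander, loose: small brown cardboard box, 100 x 62 x 45 mm, on the stand. Origin: centre of its underside
- driver_a: bystander, loose: precision screwdriver lying in front of the stand beside the pin, 10 x 100 x 10 mm, along its own y. Origin: centre of its underside
- flux_can: bystander, loose: tall white spray can standing, 53 mm diameter, 148 mm high. Origin: centre of its underside
- solder_spool: bystander, loose: spool of solder wire standing, 47 mm diameter, 48 mm high. Origin: centre of its underside
- cutters_green: bystander, loose: side cutters lying flat, 53 x 108 x 11 mm, along their own y. Origin: centre of the underside
- kapton_roll: bystander, loose: roll of amber tape lying flat, 60 mm diameter, 12 mm high. Origin: centre of its underside
- tip_dish: bystander, loose: small white dish, 60 mm diameter, 23 mm high, on the right-hand desk. Origin: centre of its underside

How it is judged (in metres and radians):
On the way, in this order (a step that is already met when the one before it is completed fails the run):
1. the link is out of the isolator and stands or lies on the bench top (horizontal distance between link_mid and iso_box above 0.065 m and height (world z) of link_mid below 0.055 m), for 0.2 s.
2. the lid is shut (value of joint iso_lid below 0.03 rad), for 0.2 s.
3. the T-handled pin is home through lug, tongue and wall (x of t_pin in the frame of iso_box above -0.082 m and x of pin_tip in the frame of iso_box above -0.035 m and y of pin_tip in the frame of iso_box between -0.007 and 0.007 m and z of pin_tip in the frame of iso_box between 0.025 and 0.043 m and angle between the x axis of t_pin and the x axis of iso_box, either way round below 0.17 rad and value of joint iso_lid below 0.03 rad), for 0.2 s.
At the end, for the whole second after the job is handed in: Link at rest on the bench top outside the box (middle under z 55 mm, over 65 mm from the box centre); lid shut within 0.03 rad; T-pin at rest in the holes: shoulder within 4 mm of the lug face, tip behind the wall, within 7 mm sideways and 9 mm in height of the hole line, axis within 0.17 rad (all of step 1 and all of step 3 and height (world z) of link_mid above 0.005 m and linear speed of each of link, t_pin below 0.02 m/s); the robot touches nothing.
It fails at once if another thing on the bench is moved by more than 30 mm (distance of any of bent_pin, brown_box, driver_a, flux_can, solder_spool, cutters_green, kapton_roll, tip_dish from where it was at the start of the episode above 0.03 m).
It also fails if it takes over 72 s, if anything falls off the work surface, if the arm or the gripper's body presses on something with over 40 N, if the wrist force passes 120 N, or if a joint passes its speed limit or range.

## Working session

There is one attempt and no reset: what is moved stays moved. The work goes in short steps, Python scripts to look and compute and a shell command to move; the robot and the scene stay as the last step left them, time stands still between calls to the robot, and variables do not carry over. Pictures are saved under pics/ and viewed, at most 10 in all, crops included, and the job is handed in when it is done.

```bash
mkdir -p pics; ls
cat > h.py <<'E'
import numpy as np, cv2, sys
from cell import manip
def cap(n,f):
    c=manip.capture(n); cv2.imwrite('pics/'+f,c['img']); 
    np.save('pics/'+f+'.npy',{k:c[k] for k in c if k!='img'},allow_pickle=True); return c
def load(f): return np.load('pics/'+f+'.npy',allow_pickle=True).item()
def ray(c,u,v):
    R=np.array(c['orientation']); d=R@np.array([(u-c['cx'])/c['fx'],-(v-c['cy'])/c['fy'],-1]); return np.array(c['eye']),d
def atz(c,u,v,z):
    e,d=ray(c,u,v); return e+d*(z-e[2])/d[2]
def proj(c,p):
    q=np.array(c['orientation']).T@(np.array(p)-c['eye']); return c['cx']+c['fx']*q[0]/-q[2], c['cy']-c['fy']*q[1]/-q[2]
E
python3 - <<'E'
from h import *
for n in('top','side'):
    c=cap(n,n+'0.png'); print({k:np.round(c[k],3).tolist() for k in c if k!='img'})
print(manip.sense(),manip.tcp_to_grasp)
E
```

```text
pics
{'fx': 467.747, 'fy': 467.747, 'cx': 318.701, 'cy': 238.759, 'eye': [0.293, 0.078, 1.115], 'orientation': [[-0.0, 0.988, -0.154], [-1.0, -0.004, -0.026], [-0.026, 0.154, 0.988]]}
{'fx': 474.069, 'fy': 474.069, 'cx': 311.033, 'cy': 241.992, 'eye': [0.5, 0.998, 0.715], 'orientation': [[-1.0, -0.015, 0.014], [0.02, -0.578, 0.815], [-0.004, 0.816, 0.579]]}
{'time': 0.1, 'joint_positions': array([ 6.13359388e+01,  1.18803563e+01,  8.83949776e+01, -9.40143347e-04,
        7.98404230e+01, -8.62335639e+00]), 'joint_vel': array([-0.00720297, -0.06985094, -0.12217431, -0.09150386, -0.03415557,
       -0.00538369]), 'joint_torque': array([-9.47768749e-04, -3.71858454e+01, -2.82293040e+01,  7.00689317e-02,
        3.11040902e-02, -6.85132522e-05]), 'ee_pos': array([0.19668127, 0.53947411, 0.16541073]), 'orientation': array([[-9.39450262e-01,  3.42683956e-01, -9.54930283e-04],
       [ 3.42685167e-01,  9.39448618e-01, -1.78048765e-03],
       [ 2.86963385e-04, -1.99992003e-03, -9.99997959e-01]]), 'ft_force': array([-0.65190373, -0.13063795,  0.03325146]), 'torque': array([ 0.04532176, -0.02645397,  0.00431714]), 'gripper_force': 0.0, 'grip_width': 0.09393070717792586} -0.0188
```

View pics/top0.png

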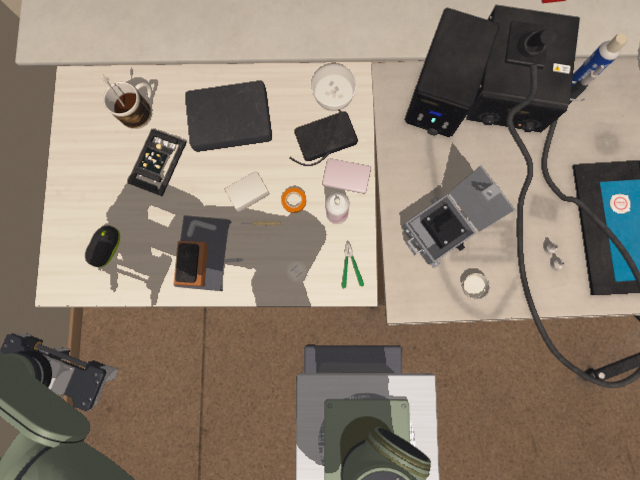

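View pics/side0.png

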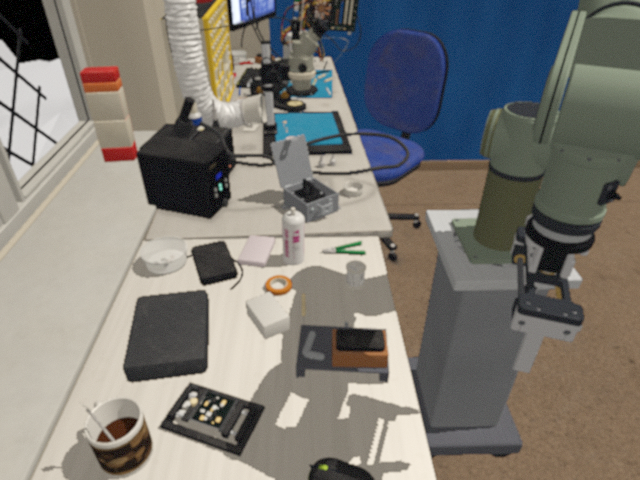

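Run:
```python
from h import *
t=cv2.imread('pics/top0.png'); s=cv2.imread('pics/side0.png')
r=lambda im,x,y,w,h,k: cv2.resize(im[y:y+h,x:x+w],None,fx=k,fy=k,interpolation=cv2.INTER_CUBIC)
cv2.imwrite('pics/c1.png',r(t,395,160,125,115,5))
a=r(t,165,205,130,100,5)
cv2.imwrite('pics/c2.png',a)
cv2.imwrite('pics/c3.png',np.hstack([r(s,265,130,100,100,4),r(s,295,285,100,100,4)]))
```

```text
(no output)
```

View pics/c1.png

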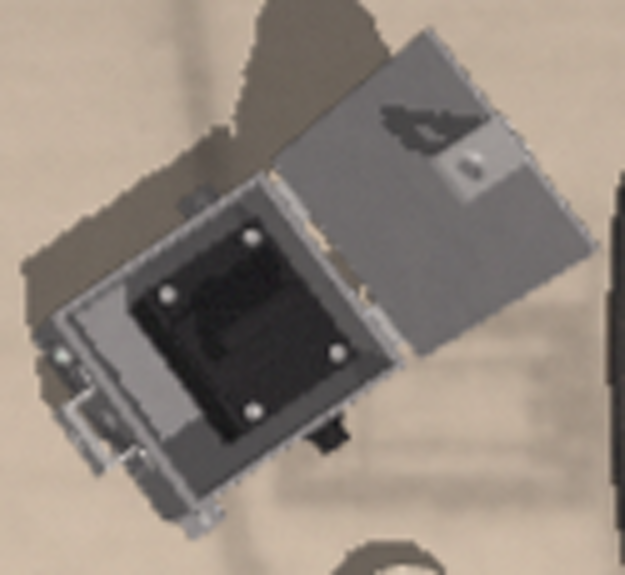

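View pics/c2.png

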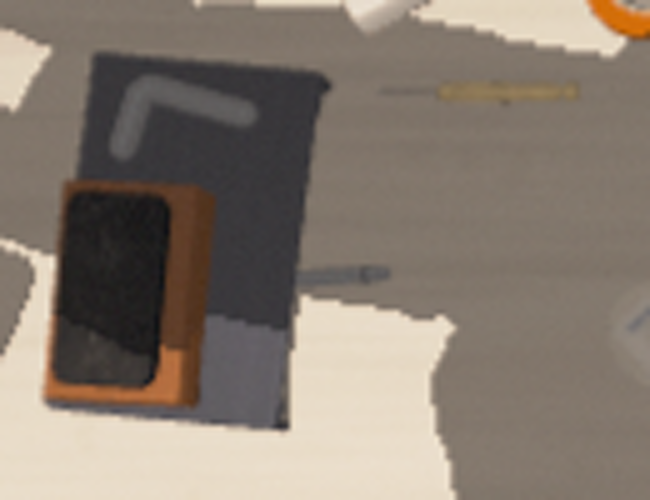

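View pics/c3.png

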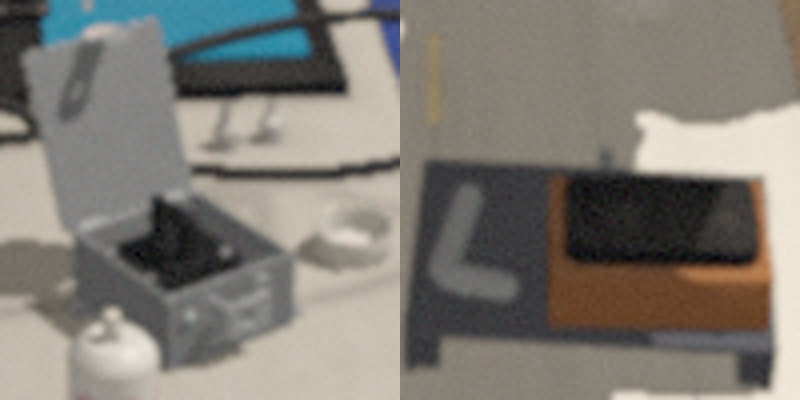

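```bash
cat > m.py <<'E'
from h import *
t=load('top0.png'); s=load('side0.png')
A=lambda l,z,c=t: np.array([atz(c,u,v,z) for u,v in l])
def fit(m,p):  # rigid 2d
    m=np.array(m,float);p=p[:,:2];mc,pc=m.mean(0),p.mean(0)
    U,S,V=np.linalg.svd((m-mc).T@(p-pc)); R=(V.T@np.diag([1,np.linalg.det(V.T@U.T)])@U.T)
    return R,pc-R@mc,np.linalg.norm((m@R.T+pc-R@mc)-p,axis=1)
bx=A([(407.4,223),(448,195),(476,232),(434.6,261)],.064)
Rb,tb,e=fit([(-.06,.055),(.06,.055),(.06,-.055),(-.06,-.055)],bx)
if __name__=='__main__':
    print('box',tb.round(4),np.degrees(np.arctan2(Rb[1,0],Rb[0,0])).round(2),e.round(4))
    st=A([(184,216),(230,220.6),(222.4,290.6),(174.4,285.6)],.032); print(st.round(3))
    # stand: top-right & bottom-right = front(-x)
    R2,t2,e2=fit([(.055,-.085),(-.055,-.085),(-.055,.085),(.055,.085)],st)
    print('stand',t2.round(4),np.degrees(np.arctan2(R2[1,0],R2[0,0])).round(2),e2.round(4))
    print('pin',A([(225,260.4),(242.6,259.4)],.006).round(4), 'front mid', (R2@[-.055,0]+t2).round(4))
    print('driver',A([(242,223.6),(280.5,223.6)],.005).round(4))
    print('shaft can', A([(338,207)],.148).round(3), 'spool?',A([(297,271)],.048).round(3),'cut',A([(348,242),(343,288),(361,286)],.01).round(3))
    print('dish',A([(474,284)],.02).round(3),'bentpin',A([(191,236),(195,223),(214,228)],.04).round(3))
    print('lid edge',A([(395+430/5,160+28/5),(395+598/5,160+245/5)],.17).round(3))
    for z in (0,.037): print(A([(315,310)],z).round(3))
    for l in [(-.0755,0,.04),(-.08,0,.034),(.012,0,.075),(.06,.055,.058),(-.06,-.055,.058)]:
        p=np.r_[Rb@l[:2]+tb,l[2]+.006]; print(l,p.round(4),'top',np.round(proj(t,p),1),'side',np.round(proj(s,p),1))
E
python3 m.py
```

```text
box [ 0.4806 -0.1729] -55.72 [0.0041 0.0036 0.0037 0.0032]
[[0.517 0.427 0.032]
 [0.506 0.316 0.032]
 [0.341 0.329 0.032]
 [0.352 0.442 0.032]]
stand [0.4291 0.3787] 84.77 [0.0017 0.003  0.0026 0.0031]
pin [[0.4138 0.3314 0.006 ]
 [0.416  0.2892 0.006 ]] front mid [0.424  0.3239]
driver [[0.5034 0.293  0.005 ]
 [0.5029 0.1994 0.005 ]]
shaft can [[0.511 0.062 0.148]] spool? [[0.384 0.156 0.048]] cut [[0.456 0.037 0.01 ]
 [0.347 0.05  0.01 ]
 [0.352 0.008 0.01 ]]
dish [[ 0.355 -0.253  0.02 ]] bentpin [[0.468 0.406 0.04 ]
 [0.499 0.397 0.04 ]
 [0.487 0.352 0.04 ]]
lid edge [[ 0.592 -0.234  0.17 ]
 [ 0.499 -0.297  0.17 ]]
[[0.296 0.116 0.   ]]
[[0.296 0.115 0.037]]
(-0.0755, 0, 0.04) [ 0.4381 -0.1105  0.046 ] top [413.  247.3] side [327.  206.6]
(-0.08, 0, 0.034) [ 0.4355 -0.1068  0.04  ] top [411.  248.8] side [327.9 209.2]
(0.012, 0, 0.075) [ 0.4874 -0.1828  0.081 ] top [447.6 223.2] side [308.4 182.8]
(0.06, 0.055, 0.058) [ 0.5598 -0.1915  0.064 ] top [448.2 193.5] side [282.8 187. ]
(-0.06, -0.055, 0.058) [ 0.4014 -0.1543  0.064 ] top [434.6 262.4] side [339.5 192.7]
```

```bash
cat > fitbox.py <<'E'
from m import *
from scipy.optimize import least_squares
M=np.array([(-.06,.055),(.06,.055),(.06,-.055),(-.06,-.055)])
P={'t':[(407.4,223),(448,195),(476,232),(434.6,261)],'s':[(306.25,203.75),(283.75,187),(313.75,177.5),(339.25,194.5)]}
def W(q,l): a=q[2];return np.r_[q[0]+np.cos(a)*l[0]-np.sin(a)*l[1],q[1]+np.sin(a)*l[0]+np.cos(a)*l[1],l[2]+.006]
def res(q): return np.concatenate([np.subtract(proj(c,W(q,(*m,.058))),p) for c,k in((t,'t'),(s,'s')) for m,p in zip(M,P[k])])
r=least_squares(res,[*tb,-.97]);
if __name__=='__main__':
    print(r.x[:2].round(4),np.degrees(r.x[2]).round(2)); print(res(r.x).reshape(-1,2).round(1))
    for l in[(.012,0,.075),(-.078,0,.034)]: print(W(r.x,l).round(4))
E
python3 fitbox.py
cat > go.py <<'E'
# usage: go.py x y z [yaw of tool y, tool down]: prints deltas in tool units
import sys
from h import *
a=list(map(float,sys.argv[1:])); st=manip.sense(); R=np.array(st['orientation']); p=np.array(st['ee_pos'])
print('t',st['time'],'pos',p.round(4),'yaw',np.degrees(np.arctan2(R[1,1],R[0,1])).round(2),'tz',R[:,2].round(3),'F',np.round(st['ft_force'],1),'w',round(st['grip_width'],4),'g',round(st['gripper_force'],1))
if len(a)>=3:
    if len(a)>3:
        y=np.radians(a[3]); Y=np.array([np.cos(y),np.sin(y),0]); Z=np.array([0,0,-1.]); T=np.c_[np.cross(Y,Z),Y,Z]
        print('turn',(cv2.Rodrigues(R.T@T)[0].ravel()*180/np.pi/6).round(3)); 
        print('shift after turn',(T.T@(np.array(a[:3])-p)/.05).round(3))
    print('shift now',(R.T@(np.array(a[:3])-p)/.05).round(3))
E
python3 go.py .487 -.183 .215 34.3
```

```text
[ 0.4809 -0.1726] -56.1
[[-1.9 -0.6]
 [ 0.3 -1.6]
 [ 1.4  0.6]
 [-0.4  1.2]
 [ 0.6  1. ]
 [-1.  -0. ]
 [ 0.6 -1. ]
 [ 0.1 -1.6]]
[ 0.4876 -0.1826  0.081 ]
[ 0.4374 -0.1079  0.04  ]
t 0.1 pos [0.1967 0.5395 0.1654] yaw 69.96 tz [-0.001 -0.002 -1.   ] F [-0.7 -0.1  0. ] w 0.0939 g 0.0
turn [-1.900e-02  3.000e-03  5.943e+00]
shift after turn [-15.209  -3.346  -0.992]
shift now [-10.406 -11.587  -0.972]
```

```bash
python3 -m pendant '0 0 1 0 0 -.17 40;0 0 1 0 0 -.17 40;0 0 1 0 0 -.17 40;0 0 1 0 0 -.17 40;0 0 1 0 0 -.17 40;0 0 .99 0 0 -.17 40' 20; python3 -m pendant '0 0 0 -.5 -.1 0 40;0 0 0 -.9 -.2 0 40;0 0 0 -.95 -.21 0 40;0 0 0 -.95 -.21 0 40;0 0 0 -.95 -.21 0 40;0 0 0 -.95 -.21 0 40;0 0 0 -.95 -.21 0 40;0 0 0 -.95 -.21 0 40;0 0 0 -.95 -.21 0 40;0 0 0 -.95 -.21 0 40;0 0 0 -.95 -.21 0 40;0 0 0 -.95 -.21 0 40;0 0 0 -.95 -.21 0 40;0 0 0 -.95 -.21 0 40;0 0 0 -.95 -.21 0 40;0 0 0 -.95 -.21 0 40;0 0 0 -.5 -.1 0 40;0 0 0 0 0 0 40;0 0 0 0 0 0 40'; python3 go.py .4876 -.1826 .0622 33.9
```

```text
time: 0.7
ee_pos: [0.1968, 0.5397, 0.2171]
orientation: [[-0.556, 0.831, -0.001], [0.831, 0.556, -0.001], [-0.001, -0.001, -1.0]]
ft_force: [0.6, 0.3, -0.6]
grip_width: 0.0489
gripper_force: 0.0
time: 2.6
ee_pos: [0.4832, -0.1829, 0.2166]
orientation: [[-0.559, 0.829, -0.002], [0.829, 0.559, 0.002], [0.002, -0.001, -1.0]]
ft_force: [0.1, 0.3, 0.0]
grip_width: 0.0402
gripper_force: 0.0
t 2.6 pos [ 0.4832 -0.1829  0.2166] yaw 33.96 tz [-0.002  0.002 -1.   ] F [0.1 0.3 0. ] w 0.0402 g 0.0
turn [-0.005 -0.021  0.01 ]
shift after turn [-0.044  0.076  3.089]
shift now [-0.051  0.078  3.089]
```

```bash
python3 -m pendant '0 0 0 -.05 .08 .6 40;0 0 0 0 0 .8 40;0 0 0 0 0 .8 40;0 0 0 0 0 .6 40;0 0 0 0 0 .29 40;0 0 0 0 0 0 40;0 0 0 0 0 0 40' 50
python3 - <<'E'
from h import *
a=cap('side','side1.png')['img'];b=cap('top','top1.png')['img']
r=lambda im,x,y,w,h,k: cv2.resize(im[y:y+h,x:x+w],None,fx=k,fy=k,interpolation=cv2.INTER_CUBIC)
cv2.imwrite('pics/c4.png',np.hstack([r(a,260,110,100,120,4),r(b,390,160,100,120,4)]))
E
```

```text
time: 3.3
ee_pos: [0.4886, -0.1819, 0.0635]
orientation: [[-0.561, 0.828, 0.0], [0.828, 0.561, 0.0], [-0.0, 0.0, -1.0]]
ft_force: [-0.1, -0.9, 1.1]
grip_width: 0.0402
gripper_force: 0.0
```

View pics/c4.png

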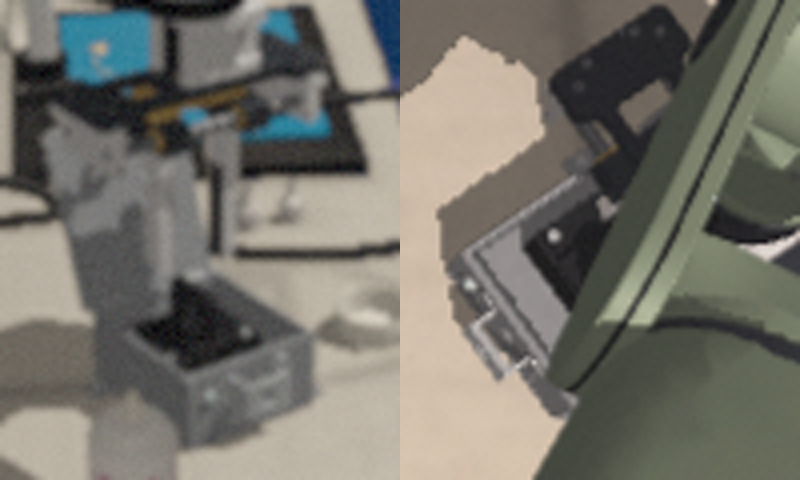

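The gripper's fingers straddle the D-handle (side crop around 190,260). Closing on it.

```bash
python3 -m pendant '0 0 0 0 0 0 10;0 0 0 0 0 0 8;0 0 0 0 0 0 8;0 0 0 0 0 0 8;0 0 0 0 0 0 8' 50; python3 -m pendant '0 0 0 0 0 -.05 8;0 0 0 0 0 -.05 8;0 0 0 0 0 -.1 8;0 0 0 0 0 -.1 8;0 0 0 0 0 -.1 8;0 0 0 0 0 -.2 8;0 0 0 0 0 -.2 8;0 0 0 0 0 -.2 8;0 0 0 0 0 -.3 8;0 0 0 0 0 -.3 8;0 0 0 0 0 0 8'; python3 fitbox.py >/dev/null
python3 - <<'E'
from fitbox import *
print(W(r.x,(-.027,.128,0)))
E
python3 go.py .57 -.08 .15 33.9
```

```text
time: 3.9
ee_pos: [0.4885, -0.1831, 0.063]
orientation: [[-0.559, 0.829, 0.0], [0.829, 0.559, 0.0], [-0.0, 0.0, -1.0]]
ft_force: [0.3, -0.7, 0.6]
grip_width: 0.0083
gripper_force: 0.0
time: 5.0
ee_pos: [0.4906, -0.1842, 0.1461]
orientation: [[-0.559, 0.829, 0.005], [0.829, 0.559, -0.003], [-0.005, 0.003, -1.0]]
ft_force: [0.1, -0.3, 0.8]
grip_width: 0.0081
gripper_force: 0.0
[ 0.57206615 -0.07880764  0.006     ]
t 5.0 pos [ 0.4906 -0.1842  0.1461] yaw 34.02 tz [ 0.005 -0.003 -1.   ] F [ 0.1 -0.3  0.8] w 0.0081 g 0.0
turn [0.025 0.051 0.02 ]
shift after turn [ 0.843  2.48  -0.077]
shift now [ 0.838  2.482 -0.075]
```

Run:
```python
from h import *
a=cap('side','side2.png')['img'];b=cap('top','top2.png')['img']
t=load('top0.png'); s=load('side0.png')
print(proj(s,(.4886,-.1819,.0635)),proj(s,(.4906,-.1842,.1461)))
r=lambda im,x,y,w,h,k: cv2.resize(im[y:y+h,x:x+w],None,fx=k,fy=k,interpolation=cv2.INTER_CUBIC)
o=cv2.imread('pics/top0.png');o=cv2.convertScaleAbs(o,alpha=2.2,beta=0)
a1=cv2.imread('pics/side1.png');a1=cv2.convertScaleAbs(a1,alpha=2,beta=0)
cv2.imwrite('pics/c5.png',np.vstack([np.hstack([r(a,270,120,80,60,5),r(a1,270,145,80,60,5)]),np.hstack([r(o,410,195,80,60,5),r(cv2.convertScaleAbs(cv2.imread('pics/side0.png'),alpha=2),270,160,80,60,5)])]))
```

```text
(np.float64(307.9919104094033), np.float64(188.49473601026014)) (np.float64(307.0051013509292), np.float64(161.42385795832166))
```

View pics/c5.png

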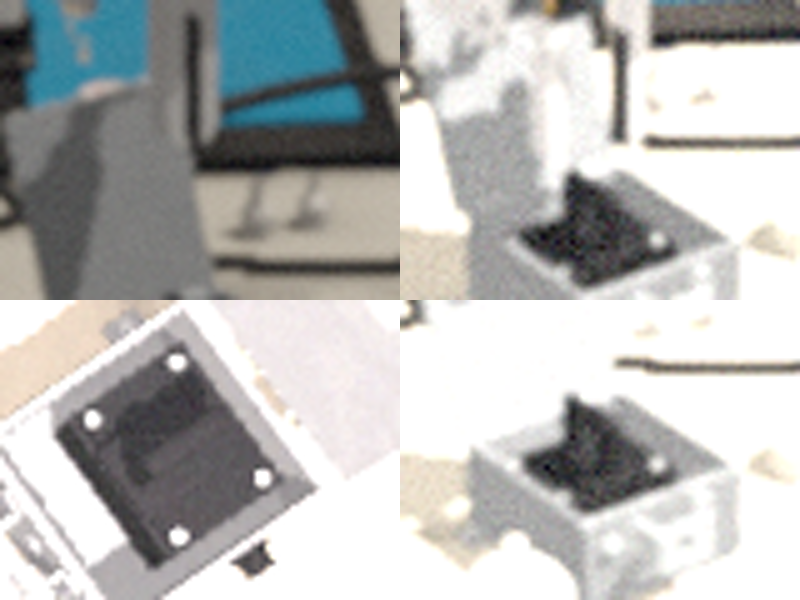

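The closed fingertip (px ~307.6,149) sits above its predicted spot (307,161), so the tip appears ~25 mm higher than I assumed; checking against the start picture.

Run:
```python
from h import *
t=load('top0.png'); s=load('side0.png')
R=np.array([[-.9394,.3427,0],[.3427,.9394,0],[0,0,-1]]);p=np.array([.1967,.5395,.1654])
for n,c in(('top',t),('side',s)):
  for y in(-.055,0,.055):
    for z in (0,-.097): print(n,y,z,np.round(proj(c,p+R@[0,y,z]),1))
print('now',[np.round(proj(s,(.4906,-.1842,z)),1) for z in(.14,.16,.18,.2,.243)])
r=lambda im,x,y,w,h,k: cv2.resize(im[y:y+h,x:x+w],None,fx=k,fy=k,interpolation=cv2.INTER_CUBIC)
a=r(cv2.imread('pics/side0.png'),490,250,110,130,3)
b=r(cv2.imread('pics/top0.png'),0,320,140,130,3)
d=r(cv2.imread('pics/side2.png'),260,60,100,130,3)
print(a.shape,b.shape)
cv2.imwrite('pics/c6.png',np.hstack([a,b])[:, :750])
```

```text
top -0.055 0 [125.3 370.1]
top -0.055 -0.097 [101.7 376.8]
top 0 0 [100.3 360.3]
top 0 -0.097 [ 73.9 365.8]
top 0.055 0 [ 75.5 350.6]
top 0.055 -0.097 [ 46.5 355. ]
side -0.055 0 [513.2 337.4]
side -0.055 -0.097 [529.5 290.3]
side 0 0 [513.3 363.8]
side 0 -0.097 [530.8 315.8]
side 0.055 0 [513.5 393.5]
side 0.055 -0.097 [532.2 345. ]
now [array([307. , 163.5]), array([307. , 156.7]), array([306.9, 149.9]), array([306.8, 142.9]), array([306.7, 127.5])]
(390, 330, 3) (390, 420, 3)
```

View pics/c6.png

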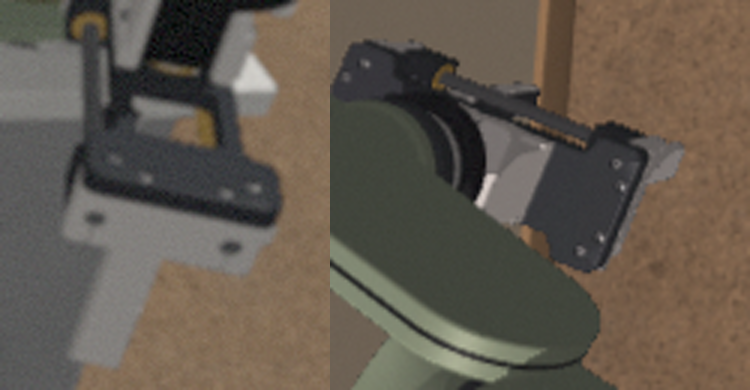

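Both start views agree: the visible fingertips sit about 30–35 mm short of the reported TCP, which explains closing above the bar. I'll descend further, in steps, watching force.

```bash
python3 go.py .4876 -.1826 .05 33.9; python3 -m pendant '0 0 0 .05 -.02 .2 40;0 0 0 0 0 .5 40;0 0 0 0 0 .6 40;0 0 0 0 0 .4 40;0 0 0 0 0 .2 40;0 0 0 0 0 0 40'; python3 -m pendant '0 0 0 0 0 .1 40;0 0 0 0 0 .1 40;0 0 0 0 0 0 40'; python3 -m pendant '0 0 0 0 0 .1 40;0 0 0 0 0 .1 40;0 0 0 0 0 0 40'
```

```text
t 5.1 pos [ 0.4888 -0.1832  0.1434] yaw 34.02 tz [ 0.001 -0.001 -1.   ] F [ 0.  -0.3  0.1] w 0.0077 g 0.0
turn [0.005 0.01  0.02 ]
shift after turn [ 0.023 -0.014  1.869]
shift now [ 0.025 -0.015  1.869]
time: 5.7
ee_pos: [0.484, -0.1802, 0.0453]
orientation: [[-0.559, 0.829, -0.005], [0.829, 0.559, 0.003], [0.005, -0.002, -1.0]]
ft_force: [-0.2, -0.2, 0.2]
grip_width: 0.0399
gripper_force: 0.0
time: 6.0
ee_pos: [0.4864, -0.1816, 0.038]
orientation: [[-0.559, 0.829, 0.0], [0.829, 0.559, -0.0], [-0.0, 0.0, -1.0]]
ft_force: [0.1, -0.1, 0.5]
grip_width: 0.0399
gripper_force: 0.0
time: 6.3
ee_pos: [0.4857, -0.1811, 0.0272]
orientation: [[-0.559, 0.829, -0.001], [0.829, 0.559, 0.001], [0.001, -0.001, -1.0]]
ft_force: [0.2, -0.8, -0.1]
grip_width: 0.04
gripper_force: 0.0
```

```bash
python3 -m pendant '0 0 0 0 0 0 8;0 0 0 0 0 0 5;0 0 0 0 0 0 5;0 0 0 0 0 0 5;0 0 0 0 0 0 5' 50
```

```text
time: 6.8
ee_pos: [0.4869, -0.1814, 0.0282]
orientation: [[-0.559, 0.829, 0.001], [0.829, 0.559, 0.0], [-0.001, 0.001, -1.0]]
ft_force: [0.7, 0.5, -0.5]
grip_width: 0.0115
gripper_force: 50.0
```

```bash
python3 -m pendant '0 0 0 0 0 -.05 5;0 0 0 0 0 -.05 5;0 0 0 0 0 -.1 5;0 0 0 0 0 -.1 5;0 0 0 0 0 -.1 5;0 0 0 0 0 -.15 5;0 0 0 0 0 -.2 5;0 0 0 0 0 -.25 5;0 0 0 0 0 -.3 5;0 0 0 0 0 -.3 5;0 0 0 0 0 -.2 5;0 0 0 0 0 0 5'; python3 go.py .5715 -.079 .113 33.9
```

```text
time: 8.0
ee_pos: [0.4877, -0.1826, 0.1204]
orientation: [[-0.559, 0.829, 0.004], [0.829, 0.559, -0.003], [-0.004, 0.002, -1.0]]
ft_force: [-0.0, -0.4, -1.5]
grip_width: 0.0114
gripper_force: 50.0
t 8.0 pos [ 0.4877 -0.1826  0.1204] yaw 34.01 tz [ 0.004 -0.003 -1.   ] F [-0.  -0.4 -1.5] w 0.0114 g 50.0
turn [0.015 0.039 0.019]
shift after turn [0.784 2.546 0.149]
shift now [0.78  2.548 0.149]
```

```bash
python3 -m pendant '0 0 0 .1 .25 0 5;0 0 0 .15 .5 0 5;0 0 0 .15 .55 0 5;0 0 0 .15 .55 0 5;0 0 0 .15 .45 0 5;0 0 0 .08 .25 0 5;0 0 0 0 0 .4 5;0 0 0 0 0 .5 5;0 0 0 0 0 .4 5;0 0 0 0 0 .3 5;0 0 0 0 0 .15 5;0 0 0 0 0 0 5'; python3 go.py .5715 -.079 .02 33.9
```

```text
time: 9.2
ee_pos: [0.569, -0.0775, 0.0291]
orientation: [[-0.559, 0.829, -0.003], [0.829, 0.559, 0.001], [0.002, -0.002, -1.0]]
ft_force: [-0.0, -0.4, -1.4]
grip_width: 0.0114
gripper_force: 50.0
t 9.2 pos [ 0.569  -0.0775  0.0291] yaw 34.01 tz [-0.003  0.001 -1.   ] F [-0.  -0.4 -1.4] w 0.0114 g 50.0
turn [-0.018 -0.021  0.019]
shift after turn [-0.052  0.025  0.181]
shift now [-0.052  0.025  0.181]
```

```bash
python3 -m pendant '0 0 0 0 0 .06 5;0 0 0 0 0 .04 5;0 0 0 0 0 .04 5;0 0 0 0 0 0 5'; python3 -m pendant '0 0 0 0 0 .03 5;0 0 0 0 0 0 5'
```

```text
time: 9.6
ee_pos: [0.5703, -0.0779, 0.0237]
orientation: [[-0.559, 0.829, 0.0], [0.829, 0.559, -0.0], [-0.0, 0.0, -1.0]]
ft_force: [1.0, -0.7, -0.8]
grip_width: 0.0117
gripper_force: 50.0
time: 9.8
ee_pos: [0.5702, -0.0779, 0.0219]
orientation: [[-0.559, 0.829, 0.0], [0.829, 0.559, -0.0], [-0.0, -0.0, -1.0]]
ft_force: [0.2, -0.1, -1.3]
grip_width: 0.0119
gripper_force: 50.0
```

```bash
python3 -m pendant '0 0 0 0 0 .03 5;0 0 0 0 0 .02 5;0 0 0 0 0 0 5'; python3 -m pendant '0 0 0 0 0 .03 5;0 0 0 0 0 0 5'
```

```text
time: 10.1
ee_pos: [0.5705, -0.0779, 0.0199]
orientation: [[-0.559, 0.829, 0.0], [0.829, 0.559, -0.0], [-0.0, 0.0, -1.0]]
ft_force: [-0.9, 1.1, 2.4]
grip_width: 0.0113
gripper_force: 50.0
time: 10.3
ee_pos: [0.5709, -0.0778, 0.0198]
orientation: [[-0.56, 0.829, 0.001], [0.829, 0.56, -0.0], [-0.001, 0.001, -1.0]]
ft_force: [-3.0, 0.9, 9.8]
grip_width: 0.0117
gripper_force: 50.0
```

```bash
python3 -m pendant '0 0 0 0 0 0 20;0 0 0 0 0 0 40;0 0 0 0 0 0 40;0 0 0 0 0 -.3 40;0 0 0 0 0 -.6 40;0 0 0 0 0 -.8 40;0 0 0 0 0 -.8 40;0 0 0 0 0 -.8 40;0 0 0 0 0 -.4 40;0 0 0 0 0 0 40'
python3 - <<'E'
from fitbox import *
def E(th,y,r_=.129): 
    d=np.array([-np.cos(th),np.sin(th)]);n=np.array([np.sin(th),np.cos(th)]); q=np.array([.062,.054])+r_*d+.0085*n; return q
for th in (1.8,1.85,1.9,1.95,2.0):
    print(th,E(th,0).round(3),[np.round(proj(t,W(r.x,(E(th,0)[0],y,E(th,0)[1]))),1) for y in(.057,-.057)])
# finger-tip targets: reported z = real-.034
for lx,lz in((.16,.2),(.16,.145),):
    print(lx,lz,W(r.x,(lx,0,lz)).round(4))
E
python3 go.py .572 -.305 .2 33.9
python3 - <<'E'
from h import *
cap('top','top3.png');cap('side','side3.png')
E
```

```text
time: 11.3
ee_pos: [0.5733, -0.0787, 0.2086]
orientation: [[-0.559, 0.829, 0.01], [0.829, 0.559, -0.003], [-0.008, 0.006, -1.0]]
ft_force: [-0.4, 0.2, -0.7]
grip_width: 0.0395
gripper_force: 0.0
1.8 [0.1   0.178] [array([478. , 167.4]), array([512.3, 212.6])]
1.85 [0.106 0.176] [array([480.1, 166.1]), array([514.4, 211.1])]
1.9 [0.112 0.173] [array([482.1, 164.8]), array([516.3, 209.7])]
1.95 [0.118 0.171] [array([484. , 163.7]), array([518.2, 208.4])]
2.0 [0.123 0.168] [array([485.8, 162.6]), array([519.9, 207.1])]
0.16 0.2 [ 0.5701 -0.3054  0.206 ]
0.16 0.145 [ 0.5701 -0.3054  0.151 ]
t 11.3 pos [ 0.5733 -0.0787  0.2086] yaw 34.02 tz [ 0.01  -0.003 -1.   ] F [-0.4  0.2 -0.7] w 0.0395 g 0.0
turn [0.061 0.074 0.02 ]
shift after turn [-3.742 -2.545  0.172]
shift now [-3.735 -2.554  0.184]
```

```bash
python3 -m pendant '0 0 0 -.2 -.2 0 10;0 0 0 -.5 -.4 0 0;0 0 0 -.6 -.4 0 0;0 0 0 -.6 -.4 0 0;0 0 0 -.6 -.4 0 0;0 0 0 -.5 -.4 0 0;0 0 0 -.3 -.25 0 0;0 0 0 -.15 -.1 0 0;0 0 0 0 0 0 0;0 0 0 0 0 .3 0;0 0 0 0 0 .5 0;0 0 0 0 0 .5 0;0 0 0 0 0 .4 0;0 0 0 0 0 0 0'
python3 - <<'E'
from h import *
a=cap('side','side4.png')['img'];b=cap('top','top4.png')['img']
r=lambda im,x,y,w,h,k: cv2.resize(im[y:y+h,x:x+w],None,fx=k,fy=k,interpolation=cv2.INTER_CUBIC)
cv2.imwrite('pics/c7.png',np.hstack([r(a,220,90,133,160,3),r(b,380,140,133,160,3)]))
E
python3 go.py .5617 -.293 .118 33.9
```

```text
time: 12.8
ee_pos: [0.5582, -0.2882, 0.1129]
orientation: [[-0.561, 0.828, -0.007], [0.828, 0.561, 0.006], [0.009, -0.003, -1.0]]
ft_force: [-0.2, 1.4, -1.1]
grip_width: 0.0004
gripper_force: 0.0
t 12.9 pos [ 0.5609 -0.2906  0.1173] yaw 34.11 tz [-0.001  0.001 -1.   ] F [1.  0.5 1.2] w 0.0005 g 0.0
turn [-0.004 -0.016  0.035]
shift after turn [-0.05  -0.013 -0.014]
shift now [-0.05  -0.013 -0.014]
```

View pics/c7.png

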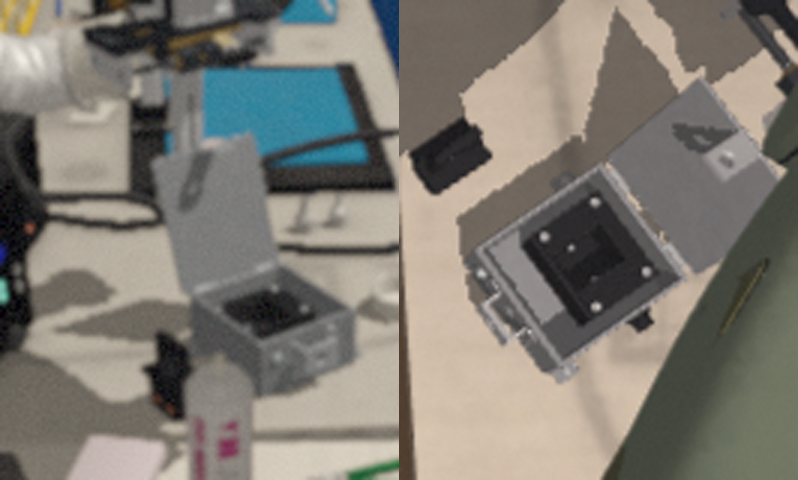

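The link stands upright on the desk beside the box (crop 450,155); the closed fingers are behind the lid. Sweeping the lid forward.

```bash
python3 -m pendant '0 0 0 .33 0 0 0;0 0 0 .33 0 -.03 0;0 0 0 .33 0 -.03 0;0 0 0 .33 0 -.03 0;0 0 0 .34 0 .03 0;0 0 0 .34 0 .03 0;0 0 0 .34 0 .03 0;0 0 0 0 0 0 0'; python3 -m pendant '0 0 0 .22 0 .14 0;0 0 0 .22 0 .14 0;0 0 0 .17 0 .2 0;0 0 0 .17 0 .2 0;0 0 0 0 0 0 0'
python3 - <<'E'
from fitbox import *
cap('top','top5.png');cap('side','side5.png')
p=np.array(manip.sense()['ee_pos']);q=r.x;d=p[:2]-q[:2];print('box frame',np.cos(q[2])*d[0]+np.sin(q[2])*d[1],-np.sin(q[2])*d[0]+np.cos(q[2])*d[1],p[2]-.006+.034)
E
```

```text
time: 13.7
ee_pos: [0.496, -0.194, 0.1197]
orientation: [[-0.561, 0.828, 0.002], [0.828, 0.561, -0.001], [-0.002, 0.001, -1.0]]
ft_force: [-0.2, -0.3, 0.0]
grip_width: 0.0005
gripper_force: 0.0
time: 14.2
ee_pos: [0.4709, -0.1608, 0.0812]
orientation: [[-0.56, 0.828, -0.005], [0.828, 0.56, 0.003], [0.005, -0.003, -1.0]]
ft_force: [-0.5, -1.4, -0.5]
grip_width: 0.0008
gripper_force: 0.0
box frame -0.013020437706781119 -0.0009722412910074052 0.11094492821054025
```

```bash
python3 -m pendant '0 0 0 .12 0 .23 0;0 0 0 .12 0 .23 0;0 0 0 .06 0 .2 0;0 0 0 0 0 .15 0;0 0 0 0 0 0 0'; python3 -m pendant '0 0 0 0 0 .1 0;0 0 0 0 0 .06 0;0 0 0 0 0 0 0';python3 -m pendant '0 0 0 0 0 .06 0;0 0 0 0 0 .06 0;0 0 0 0 0 0 0'
```

```text
time: 14.8
ee_pos: [0.4637, -0.1496, 0.0416]
orientation: [[-0.56, 0.829, -0.003], [0.829, 0.56, 0.002], [0.003, -0.002, -1.0]]
ft_force: [0.1, 0.8, 0.2]
grip_width: 0.0006
gripper_force: 0.0
time: 15.1
ee_pos: [0.4652, -0.1505, 0.0351]
orientation: [[-0.559, 0.829, -0.0], [0.829, 0.559, 0.0], [0.0, -0.0, -1.0]]
ft_force: [0.2, -0.0, 1.1]
grip_width: 0.0011
gripper_force: 0.0
time: 15.4
ee_pos: [0.4657, -0.1506, 0.0298]
orientation: [[-0.559, 0.829, 0.001], [0.829, 0.559, -0.0], [-0.0, 0.0, -1.0]]
ft_force: [-1.1, -0.1, 3.2]
grip_width: 0.0005
gripper_force: 1.4
```

```bash
python3 -m pendant '0 0 0 0 0 .04 0;0 0 0 0 0 .04 0;0 0 0 0 0 0 0';python3 -m pendant '0 0 0 0 0 .05 0;0 0 0 0 0 .03 0;0 0 0 0 0 0 0'
```

```text
time: 15.7
ee_pos: [0.4658, -0.1507, 0.0294]
orientation: [[-0.56, 0.829, -0.0], [0.829, 0.56, -0.0], [0.0, -0.0, -1.0]]
ft_force: [-9.6, 3.5, 26.9]
grip_width: 0.0005
gripper_force: 13.4
time: 16.0
ee_pos: [0.4659, -0.1507, 0.029]
orientation: [[-0.56, 0.828, -0.001], [0.828, 0.56, -0.0], [0.0, -0.001, -1.0]]
ft_force: [-18.0, 8.3, 51.5]
grip_width: 0.0005
gripper_force: 25.4
```

Lid is hard shut (51 N, z steady). Next the pin.

```bash
python3 -m pendant '0 0 0 0 0 -.3 0;0 0 0 0 0 -.6 0;0 0 0 0 0 -.8 0;0 0 0 0 0 -.8 0;0 0 0 .3 .2 -.4 40;0 0 0 .8 .42 0 40;0 0 0 .9 .47 0 40;0 0 0 .9 .47 0 40;0 0 0 .9 .47 0 40;0 0 0 .9 .47 0 40;0 0 0 .9 .47 0 40;0 0 0 .9 .47 0 40;0 0 0 .8 .42 0 40;0 0 0 .6 .3 0 40;0 0 0 .3 .1 0 40;0 0 1 0 0 0 40;0 0 1 0 0 0 40;0 0 1 0 0 0 40;0 0 1 0 0 0 40;0 0 1 0 0 0 40' 20; python3 -m pendant '0 0 .2 0 0 0 40;0 0 0 0 0 0 40'; python3 go.py .415 .303 -.02 3
python3 - <<'E'
from h import *
cap('side','side6.png')
s=load('side0.png'); print(proj(s,(.416,.289,.006)),proj(s,(.415,.303,.006)))
E
```

```text
time: 18.0
ee_pos: [0.4129, 0.3039, 0.1661]
orientation: [[-0.066, 0.998, -0.0], [0.998, 0.066, -0.0], [-0.0, -0.0, -1.0]]
ft_force: [-0.3, -0.5, -0.3]
grip_width: 0.0401
gripper_force: 0.0
time: 18.2
ee_pos: [0.413, 0.3039, 0.1662]
orientation: [[-0.051, 0.999, -0.0], [0.999, 0.051, -0.0], [-0.0, -0.0, -1.0]]
ft_force: [-0.4, 1.3, 0.4]
grip_width: 0.0397
gripper_force: 0.0
t 18.2 pos [0.413  0.3039 0.1662] yaw 2.9 tz [-0. -0. -1.] F [-0.4  1.3  0.4] w 0.0397 g 0.0
turn [-0.002  0.002 -0.016]
shift after turn [-0.02   0.04   3.725]
shift now [-0.02   0.041  3.725]
(np.float64(346.2397892856382), np.float64(322.0492386956016)) (np.float64(347.26805033253896), np.float64(326.9007782740758))
```

```bash
python3 -m pendant '0 0 0 -.03 .04 .4 40;0 0 0 0 0 .7 40;0 0 0 0 0 .8 40;0 0 0 0 0 .7 40;0 0 0 0 0 .6 40;0 0 0 0 0 .4 40;0 0 0 0 0 .15 40;0 0 0 0 0 0 40'; python3 -m pendant '0 0 0 0 0 .08 40;0 0 0 0 0 .08 40;0 0 0 0 0 0 40'; python3 -m pendant '0 0 0 0 0 .06 40;0 0 0 0 0 0 40'
```

```text
time: 19.05
ee_pos: [0.4142, 0.3021, -0.022]
orientation: [[-0.05, 0.999, -0.002], [0.999, 0.05, -0.001], [-0.001, -0.002, -1.0]]
ft_force: [0.5, 0.3, 0.4]
grip_width: 0.0401
gripper_force: 0.0
time: 19.35
ee_pos: [0.4156, 0.3028, -0.0286]
orientation: [[-0.049, 0.999, 0.001], [0.999, 0.049, 0.0], [0.0, 0.001, -1.0]]
ft_force: [0.0, 0.5, -0.6]
grip_width: 0.0399
gripper_force: 0.0
time: 19.55
ee_pos: [0.4151, 0.3026, -0.032]
orientation: [[-0.049, 0.999, 0.0], [0.999, 0.049, 0.0], [0.0, 0.0, -1.0]]
ft_force: [-1.1, -0.2, -0.2]
grip_width: 0.0402
gripper_force: 0.0
```

```bash
python3 -m pendant '0 0 0 0 0 .05 40;0 0 0 0 0 0 40'; python3 -m pendant '0 0 0 0 0 .04 40;0 0 0 0 0 0 40'; python3 -m pendant '0 0 0 0 0 .04 40;0 0 0 0 0 0 40'
```

```text
time: 19.75
ee_pos: [0.4149, 0.3025, -0.0348]
orientation: [[-0.049, 0.999, -0.0], [0.999, 0.049, -0.0], [-0.0, -0.0, -1.0]]
ft_force: [-1.2, -0.0, -0.2]
grip_width: 0.04
gripper_force: 0.0
time: 19.95
ee_pos: [0.4149, 0.3025, -0.0368]
orientation: [[-0.049, 0.999, -0.001], [0.999, 0.049, -0.0], [-0.0, -0.001, -1.0]]
ft_force: [-1.3, 0.8, 0.5]
grip_width: 0.04
gripper_force: 0.0
time: 20.15
ee_pos: [0.4152, 0.3027, -0.0386]
orientation: [[-0.049, 0.999, 0.0], [0.999, 0.049, 0.0], [0.0, 0.0, -1.0]]
ft_force: [-0.2, -0.1, -0.3]
grip_width: 0.0399
gripper_force: 0.0
```

```bash
python3 -m pendant '0 0 0 0 0 0 20;0 0 0 0 0 0 4;0 0 0 0 0 0 4;0 0 0 0 0 0 4;0 0 0 0 0 0 4' 15
```

```text
time: 20.65
ee_pos: [0.415, 0.3026, -0.0386]
orientation: [[-0.049, 0.999, -0.0], [0.999, 0.049, -0.0], [-0.0, -0.0, -1.0]]
ft_force: [-0.6, 0.0, 0.4]
grip_width: 0.0077
gripper_force: 15.2
```

```bash
python3 -m pendant '0 0 0 -.1 0 0 4;0 0 0 -.2 0 0 4;0 0 0 -.25 0 0 4;0 0 0 -.25 0 0 4;0 0 0 -.25 0 0 4;0 0 0 -.25 0 0 4;0 0 0 -.25 0 0 4;0 0 0 -.15 0 0 4;0 0 0 0 0 0 4'; python3 -m pendant '0 0 0 0 0 0 12;0 0 0 0 0 0 20;0 0 0 0 0 -.4 24;0 0 0 0 0 -.6 24;0 0 0 0 0 -.6 24;0 0 0 1 0 -.2 24;0 0 0 1 0 0 24;0 0 0 1 0 0 24;0 0 0 0 0 0 24'
python3 - <<'E'
from h import *
c=cap('top','top7.png');d=cap('side','side7.png')
def f(c,n,z):
  im=c['img'].astype(int); 
  return
for n,c in(('top',c),('side',d)):
  print(n,[np.round(proj(c,p),1) for p in((.416,.204,.006),(.414,.26,.006),(.41,.3,.006))])
E
python3 go.py
```

```text
time: 21.55
ee_pos: [0.4193, 0.2164, -0.0386]
orientation: [[-0.048, 0.999, -0.0], [0.999, 0.048, -0.001], [-0.001, -0.0, -1.0]]
ft_force: [0.1, -0.6, 0.1]
grip_width: 0.0071
gripper_force: 15.2
time: 22.45
ee_pos: [0.4116, 0.3726, 0.052]
orientation: [[-0.056, 0.998, 0.002], [0.998, 0.056, 0.004], [0.003, 0.002, -1.0]]
ft_force: [0.5, 0.2, 0.3]
grip_width: 0.0237
gripper_force: 0.0
top [array([278.1, 259.3]), array([254.7, 260.2]), array([238. , 261.9])]
side [array([343.2, 294.8]), array([346.1, 312.3]), array([349.6, 325.8])]
t 22.55 pos [0.4111 0.3676 0.0509] yaw 3.02 tz [-0.    -0.001 -1.   ] F [-0.8 -0.8 -0.9] w 0.0242 g 0.0
```

Run:
```python
from h import *
for f,(x0,x1,y0,y1) in(('top7.png',(224,288,248,274)),):
    g=cv2.imread('pics/'+f)
    sat=(g.max(2).astype(int)-g.min(2)); gr=g.mean(2).astype(int)
    for v in range(y0,y1): print(v,' '.join('%3d'%gr[v,u] for u in range(x0,x1,2)))
    print()
    for v in range(y0,y1,2): print(v,' '.join('%3d'%sat[v,u] for u in range(x0,x1,2)))
```

```text
248  99 112 200 212 213 214 214 146 119 118 118 118 119 119 118 118 119 120 120 119 121 120 120 121 122 121 121 121 209 216 217 216
249  97 111 209 211 212 211 211 143 116 117 117 118 117 118 117 118 117 118 120 119 118 118 118 118 119 120 119 119 203 215 216 215
250  99 115 213 213 213 212 213 203 119 118 118 118 120 119 119 120 120 119 119 120 119 119 119 120 118 119 119 118 204 214 214 215
251  96 117 214 215 214 215 215 214 108 108 119 120 119 120 120 118 119 120 119 120 120 119 118 120 120 120 120 119 148 214 214 214
252  93 120 218 217 216 218 216 186  98  95 118 119 119 120 120 120 119 119 119 119 117 119 119 118 119 119 117 118 118 214 213 214
253  96 121 216 216 217 217 217 171  95  91 119 121 119 120 120 120 121 120 120 121 119 120 121 120 118 120 119 120 119 214 215 215
254  94 122 217 217 217 217 216 172  95  92 118 120 120 121 120 120 122 121 120 122 121 121 122 120 120 121 121 120 121 215 217 217
255  90 191 216 215 215 216 215 177  95  92 115 118 120 118 120 120 121 121 120 120 121 120 119 119 120 119 119 119 119 207 216 215
256  86 204 216 215 215 216 215 178  96  93 
[... 3348 characters left out ...]
  23  23  23  21  23  23  23  30  32  30
264  20  32  32  33  33  31  33  36   5   3  19  21  21  21  22  22  21  23  23  22  22  22  23  24  23  24  23  23  23  22  30  29
266  21  31  32  32  32  32  32  35   4   5  21  23  21  22  21  23  22  22  22  22  23  21  23  22  22  21  22  21  21  22  35  30
268  39  33  31  32  32  32  31  34  23  17  22  21  22  22  22  21  22  23  23  23  22  24  22  22  22  22  21  21  21  22  29  31
270  36  32  32  31  31  31  30  29  30  28  22  23  23  23  22  23  23  23  21  21  23  21  23  22  23  22  21  21  22  21  22  34
272  38  33  33  32  34  33  33  34  33  32  21  22  22  21  21  22  23  22  22  23  22  23  22  22  23  23  23  23  23  25  23  32
```

```bash
python3 - <<'E'
from h import *
c=load('top7.png')
a=atz(c,241,259.5,.007);b=atz(c,278.5,258.1,.006);print(a,b,np.linalg.norm(a-b),np.degrees(np.arctan2(*(b-a)[[1,0]])))
u=(b-a)/np.linalg.norm(b-a); print('grasp x=-18',b-u*.074,'x=-20',b-u*.076)
E
python3 go.py .4155 .279 -.02 2.7
```

```text
[0.41570741 0.29280251 0.007     ] [0.41887887 0.20306175 0.006     ] 0.08980235446948927 -87.97599207252848
grasp x=-18 [0.41626548 0.27701099 0.00682403] x=-20 [0.41619485 0.27900962 0.0068463 ]
t 22.55 pos [0.4111 0.3676 0.0509] yaw 3.02 tz [-0.    -0.001 -1.   ] F [-0.8 -0.8 -0.9] w 0.0242 g 0.0
turn [-0.005  0.007  0.053]
shift after turn [-1.775  0.004  1.418]
shift now [-1.774 -0.005  1.419]
```

```bash
python3 -m pendant '0 0 .17 -.4 0 -.2 24;0 0 0 -.8 0 0 24;0 0 0 -.5 .04 0 24;0 0 0 -.2 .03 0 24;0 0 0 0 0 0 24;0 0 0 0 0 0 24'; python3 go.py .4163 .275 -.0386 2
```

```text
time: 23.15
ee_pos: [0.419, 0.2718, 0.0614]
orientation: [[-0.03, 1.0, 0.0], [1.0, 0.03, 0.001], [0.001, 0.0, -1.0]]
ft_force: [0.4, -0.6, -0.0]
grip_width: 0.0237
gripper_force: 0.0
t 23.15 pos [0.419  0.2718 0.0614] yaw 1.73 tz [ 0.     0.001 -1.   ] F [ 0.4 -0.6 -0. ] w 0.0237 g 0.0
turn [ 0.002 -0.006 -0.045]
shift after turn [ 0.066 -0.052  1.999]
shift now [ 0.064 -0.053  1.999]
```

```bash
python3 -m pendant '0 0 0 .06 -.05 .4 24;0 0 0 0 0 .6 24;0 0 0 0 0 .4 24;0 0 0 0 0 .2 24;0 0 0 0 0 .1 24;0 0 0 0 0 0 24'; python3 -m pendant '0 0 0 0 0 .1 24;0 0 0 0 0 .1 24;0 0 0 0 0 .06 24;0 0 0 0 0 0 24'; python3 go.py .4163 .275 -.0386 2
```

```text
time: 23.75
ee_pos: [0.4161, 0.2751, -0.0239]
orientation: [[-0.032, 0.999, -0.0], [0.999, 0.032, -0.0], [-0.0, -0.0, -1.0]]
ft_force: [-0.2, -0.2, 0.1]
grip_width: 0.0241
gripper_force: 0.0
time: 24.15
ee_pos: [0.4159, 0.2745, -0.037]
orientation: [[-0.031, 1.0, -0.001], [1.0, 0.031, -0.0], [-0.0, -0.001, -1.0]]
ft_force: [0.3, -0.2, 0.0]
grip_width: 0.0238
gripper_force: 0.0
t 24.15 pos [ 0.4159  0.2745 -0.037 ] yaw 1.79 tz [-0.001 -0.    -1.   ] F [ 0.3 -0.2  0. ] w 0.0238 g 0.0
turn [-0.005  0.002 -0.034]
shift after turn [0.01  0.008 0.031]
shift now [0.01  0.008 0.031]
```

```bash
python3 -m pendant '0 0 0 .01 0 .03 24;0 0 0 0 0 .02 24;0 0 0 0 0 0 24'; python3 -m pendant '0 0 0 0 0 0 14;0 0 0 0 0 0 8;0 0 0 0 0 0 8;0 0 0 0 0 0 8;0 0 0 0 0 0 8' 40;python3 go.py
```

```text
time: 24.45
ee_pos: [0.4165, 0.2753, -0.0387]
orientation: [[-0.031, 1.0, 0.0], [1.0, 0.031, 0.0], [0.0, 0.0, -1.0]]
ft_force: [-1.0, -0.8, 4.7]
grip_width: 0.024
gripper_force: 2.0
time: 24.95
ee_pos: [0.4168, 0.2754, -0.0387]
orientation: [[-0.031, 1.0, 0.001], [1.0, 0.031, 0.001], [0.001, 0.001, -1.0]]
ft_force: [-0.4, 0.3, 4.7]
grip_width: 0.0103
gripper_force: 40.8
t 24.95 pos [ 0.4168  0.2754 -0.0387] yaw 1.79 tz [ 0.001  0.001 -1.   ] F [-0.4  0.3  4.7] w 0.0103 g 40.8
```

```bash
python3 -m pendant '0 0 0 0 0 -.2 8;0 0 0 0 0 -.5 8;0 0 0 0 0 -.7 8;0 0 -.6 0 0 -.8 8;0 0 -.9 0 0 -.8 8;0 0 -.95 0 0 0 8;0 0 -.95 0 0 0 8;0 0 -.95 0 0 0 8;0 0 -.8 0 0 0 8;0 0 -.2 0 0 0 8;0 0 0 0 0 0 8' 50;python3 - <<'E'
from fitbox import *
print(W(r.x,(-.172,0,0)),W(r.x,(-.0943,0,0)))
E
python3 go.py .385 -.0298 .05 33.9
```

```text
time: 26.05
ee_pos: [0.4159, 0.275, 0.1106]
orientation: [[-0.557, 0.831, -0.0], [0.831, 0.557, -0.0], [0.0, -0.001, -1.0]]
ft_force: [-0.1, -0.4, -2.2]
grip_width: 0.0107
gripper_force: 50.0
[ 0.38495055 -0.02985099  0.006     ] [ 0.42828864 -0.09434207  0.006     ]
t 26.05 pos [0.4159 0.275  0.1106] yaw 33.83 tz [-0. -0. -1.] F [-0.1 -0.4 -2.2] w 0.0107 g 50.0
turn [-0.005 -0.    -0.011]
shift after turn [-4.715 -3.912  1.211]
shift now [-4.72  -3.906  1.213]
```

```bash
python3 -m pendant '0 0 0 -.2 -.17 0 8;0 0 0 -.45 -.37 0 8;0 0 0 -.6 -.5 0 8;0 0 0 -.6 -.5 0 8;0 0 0 -.6 -.5 0 8;0 0 0 -.6 -.5 0 8;0 0 0 -.6 -.5 0 8;0 0 0 -.5 -.4 0 8;0 0 0 -.35 -.3 0 8;0 0 0 -.2 -.17 0 8;0 0 0 0 0 0 8;0 0 0 0 0 .4 8;0 0 0 0 0 .7 8;0 0 0 0 0 .6 8;0 0 0 0 0 .4 8;0 0 0 0 0 .2 8;0 0 0 0 0 0 8;0 0 0 0 0 0 8';python3 go.py .385 -.0298 -.0047 33.9
python3 - <<'E'
from fitbox import *
c=cap('top','top8.png');d=cap('side','side8.png')
p=np.array(manip.sense()['ee_pos']);R=np.array(manip.sense()['orientation'])
tip=p-R[:,0]*.0723+[0,0,.0447];print('tip',tip)
for c_ in(c,d): print(np.round(proj(c_,tip),1),[np.round(proj(c_,W(r.x,l)),1) for l in((-.078,0,.034),(-.078,.018,.047),(-.078,-.018,.047),(-.078,.018,.021),(-.078,-.018,.021))])
k=lambda im,x,y,w,h,k: cv2.resize(im[y:y+h,x:x+w],None,fx=k,fy=k,interpolation=cv2.INTER_CUBIC)
cv2.imwrite('pics/c9.png',np.hstack([k(c['img'],370,205,80,80,5),k(d['img'],290,165,80,80,5)]))
E
```

```text
time: 27.85
ee_pos: [0.3857, -0.029, -0.0036]
orientation: [[-0.558, 0.83, 0.001], [0.83, 0.558, -0.0], [-0.001, 0.001, -1.0]]
ft_force: [1.1, 0.4, -0.2]
grip_width: 0.0107
gripper_force: 50.0
t 27.85 pos [ 0.3857 -0.029  -0.0036] yaw 33.91 tz [ 0.001 -0.    -1.   ] F [ 1.1  0.4 -0.2] w 0.0107 g 50.0
turn [0.007 0.008 0.002]
shift after turn [-0.006 -0.021  0.023]
shift now [-0.006 -0.021  0.023]
tip [ 0.42677019 -0.08927183  0.04185772]
[403.6 252.5] [array([411.4, 248. ]), array([407.8, 240.8]), array([417. , 253.7]), array([406. , 242.4]), array([415. , 255.1])]
[331.5 212. ] [array([327.2, 209. ]), array([321.9, 206.9]), array([332.6, 203. ]), array([321.9, 215.1]), array([332.4, 211.1])]
```

View pics/c9.png

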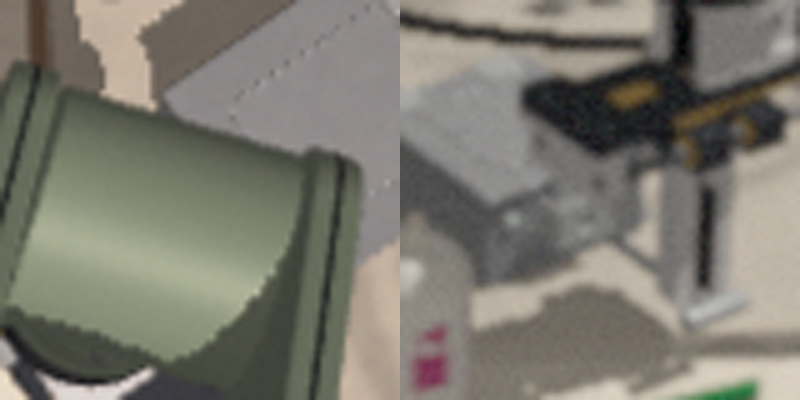

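The side crop shows the pin level in the gripper, tip at about (332.4, 213) against a predicted (331.5, 212) and on line with the lug. Advancing with force checks.

```bash
python3 -m pendant '0 0 0 -.1 -.02 .01 8;0 0 0 -.15 0 0 8;0 0 0 -.1 0 0 8;0 0 0 -.05 0 0 8;0 0 0 0 0 0 8'; python3 -m pendant '0 0 0 -.05 0 0 8;0 0 0 -.05 0 0 8;0 0 0 0 0 0 8';python3 -m pendant '0 0 0 -.05 0 0 8;0 0 0 -.05 0 0 8;0 0 0 0 0 0 8'; python3 go.py .4283 -.0943 -.0045 33.9
```

```text
time: 28.45
ee_pos: [0.3957, -0.0466, -0.0046]
orientation: [[-0.557, 0.83, 0.0], [0.83, 0.557, -0.0], [-0.0, 0.0, -1.0]]
ft_force: [0.2, 0.6, -1.7]
grip_width: 0.0105
gripper_force: 50.0
time: 28.75
ee_pos: [0.3983, -0.0504, -0.0047]
orientation: [[-0.558, 0.83, 0.0], [0.83, 0.558, -0.0], [-0.0, 0.0, -1.0]]
ft_force: [0.1, -0.4, -1.7]
grip_width: 0.0108
gripper_force: 50.0
time: 29.05
ee_pos: [0.4013, -0.0548, -0.0046]
orientation: [[-0.558, 0.83, 0.001], [0.83, 0.558, -0.0], [-0.001, 0.0, -1.0]]
ft_force: [0.7, 0.2, -0.5]
grip_width: 0.011
gripper_force: 50.0
t 29.05 pos [ 0.4013 -0.0548 -0.0046] yaw 33.89 tz [ 0.001 -0.    -1.   ] F [ 0.7  0.2 -0.5] w 0.011 g 50.0
turn [ 0.002  0.006 -0.001]
shift after turn [-0.957  0.007 -0.002]
shift now [-0.957  0.007 -0.002]
```

```bash
python3 -m pendant '0 0 0 -.06 0 0 8;0 0 0 -.06 0 0 8;0 0 0 0 0 0 8'; python3 -m pendant '0 0 0 -.06 0 0 8;0 0 0 -.06 0 0 8;0 0 0 0 0 0 8';python3 -m pendant '0 0 0 -.06 0 0 8;0 0 0 -.06 0 0 8;0 0 0 0 0 0 8'; python3 go.py .4283 -.0943 -.0045 33.9
```

```text
time: 29.35
ee_pos: [0.4048, -0.0599, -0.0046]
orientation: [[-0.558, 0.83, 0.001], [0.83, 0.558, -0.001], [-0.001, 0.0, -1.0]]
ft_force: [0.9, -0.1, -1.8]
grip_width: 0.0105
gripper_force: 50.0
time: 29.65
ee_pos: [0.4081, -0.0649, -0.0046]
orientation: [[-0.558, 0.83, 0.001], [0.83, 0.558, -0.001], [-0.001, 0.0, -1.0]]
ft_force: [0.8, 0.6, -0.9]
grip_width: 0.0109
gripper_force: 50.0
time: 29.95
ee_pos: [0.4114, -0.0699, -0.0046]
orientation: [[-0.558, 0.83, 0.001], [0.83, 0.558, -0.001], [-0.001, 0.0, -1.0]]
ft_force: [1.6, 0.0, -1.0]
grip_width: 0.0106
gripper_force: 50.0
t 29.95 pos [ 0.4114 -0.0699 -0.0046] yaw 33.89 tz [ 0.001 -0.001 -1.   ] F [ 1.6  0.  -1. ] w 0.0106 g 50.0
turn [ 0.002  0.007 -0.002]
shift after turn [-0.595  0.008 -0.003]
shift now [-0.595  0.008 -0.002]
```

```bash
python3 -m pendant '0 0 0 -.08 0 0 8;0 0 0 -.08 0 0 8;0 0 0 -.08 0 0 8;0 0 0 0 0 0 8'; python3 -m pendant '0 0 0 -.08 0 0 8;0 0 0 -.08 0 0 8;0 0 0 -.06 0 0 8;0 0 0 0 0 0 8';python3 -m pendant '0 0 0 -.05 0 0 8;0 0 0 -.05 0 0 8;0 0 0 0 0 0 8'; python3 go.py .4283 -.0943 -.0045 33.9
```

```text
time: 30.35
ee_pos: [0.4184, -0.0801, -0.0046]
orientation: [[-0.557, 0.83, 0.001], [0.83, 0.557, -0.001], [-0.001, 0.0, -1.0]]
ft_force: [1.2, 0.3, -1.7]
grip_width: 0.0104
gripper_force: 50.0
time: 30.75
ee_pos: [0.4244, -0.089, -0.0046]
orientation: [[-0.558, 0.83, 0.001], [0.83, 0.558, -0.001], [-0.001, 0.001, -1.0]]
ft_force: [3.3, 1.6, -1.6]
grip_width: 0.0108
gripper_force: 50.0
time: 31.05
ee_pos: [0.427, -0.0928, -0.0047]
orientation: [[-0.558, 0.83, 0.001], [0.83, 0.558, -0.0], [-0.0, 0.001, -1.0]]
ft_force: [2.4, 4.1, -0.7]
grip_width: 0.0106
gripper_force: 50.0
t 31.05 pos [ 0.427  -0.0928 -0.0047] yaw 33.89 tz [ 0.001 -0.    -1.   ] F [ 2.4  4.1 -0.7] w 0.0106 g 50.0
turn [ 0.005  0.005 -0.002]
shift after turn [-0.04   0.004 -0.003]
shift now [-0.04   0.004 -0.003]
```

```bash
python3 -m pendant '0 0 0 -.04 0 0 8;0 0 0 -.03 0 0 8;0 0 0 0 0 0 8'; python3 -m pendant '0 0 0 -.04 0 0 8;0 0 0 -.04 0 0 8;0 0 0 0 0 0 8'; python3 go.py .4283 -.0943 -.0045 33.9
```

```text
time: 31.35
ee_pos: [0.4272, -0.0931, -0.005]
orientation: [[-0.557, 0.83, -0.003], [0.83, 0.557, 0.005], [0.005, 0.0, -1.0]]
ft_force: [0.4, 9.6, 3.7]
grip_width: 0.0108
gripper_force: 50.0
time: 31.65
ee_pos: [0.427, -0.0931, -0.0054]
orientation: [[-0.556, 0.831, -0.008], [0.831, 0.556, 0.011], [0.013, -0.0, -1.0]]
ft_force: [-2.2, 18.3, 10.2]
grip_width: 0.0106
gripper_force: 50.0
t 31.65 pos [ 0.427  -0.0931 -0.0054] yaw 33.8 tz [-0.008  0.011 -1.   ] F [-2.2 18.3 10.2] w 0.0106 g 50.0
turn [-0.002 -0.127 -0.016]
shift after turn [-0.035  0.007 -0.018]
shift now [-0.035  0.007 -0.018]
```

```bash
python3 -m pendant '0 0 0 .06 0 0 8;0 0 0 0 0 0 8;0 0 0 0 0 0 16;0 0 0 0 0 0 24;0 0 0 0 0 0 24'; python3 -m pendant '0 0 0 0 0 -.2 24;0 0 0 0 0 -.5 24;0 0 0 0 0 -.8 24;0 0 0 0 0 -.8 24;0 0 0 0 0 -.8 24;0 0 0 .9 .5 0 24;0 0 0 .9 .5 0 24;0 0 0 .9 .5 0 24;0 0 0 .9 .5 0 24;0 0 0 .9 .5 0 24;0 0 0 .9 .5 0 24;0 0 0 .5 .3 0 24;0 0 0 0 0 0 24'
python3 - <<'E'
from fitbox import *
c=cap('top','top9.png');d=cap('side','side9.png')
for c_ in(c,d): print([np.round(proj(c_,W(r.x,l)),1) for l in((-.112,.02,.034),(-.112,-.02,.034),(-.112,0,.034),(-.08,0,.034))])
g=c['img'].mean(2).astype(int)
for v in range(236,268): print(v,' '.join('%3d'%g[v,u] for u in range(388,420)))
E
```

```text
time: 32.15
ee_pos: [0.4289, -0.0972, -0.0046]
orientation: [[-0.558, 0.83, -0.0], [0.83, 0.558, -0.001], [-0.001, -0.001, -1.0]]
ft_force: [0.1, -0.6, 0.4]
grip_width: 0.0237
gripper_force: 0.0
time: 33.45
ee_pos: [0.402, 0.2345, 0.1512]
orientation: [[-0.562, 0.827, 0.001], [0.827, 0.562, 0.001], [-0.0, 0.001, -1.0]]
ft_force: [0.6, -1.1, -0.2]
grip_width: 0.0241
gripper_force: 0.0
[array([394.3, 249.1]), array([404.4, 263.4]), array([399.4, 256.2]), array([410.7, 248.5])]
[array([328.8, 216.7]), array([340.7, 212.2]), array([334.8, 214.4]), array([327.7, 209.3])]
236 181 181 182 180 180 180 181 180 181 181 180 179 180 179 182 122  99  97  99  81  71  68  84 106 135 138 136 138 140 140 131 157
237 182 180 181 182 181 181 181 181 181 180 180 179 180 179 181 122  99  98  99  94  81  63  74  85 124 139 139 138 138 148 158 167
238 181 181 179 181 181 181 181 182 179 180 179 178 179 180 179 122  98  99  97  98  96  72  69 131 139 139 138 124 171 168 131 128
239 181 180 180 182 182 181 181 180 180 179 180 179 181 180 181 123  99  99  97  97  99  85 147 155 113 103 127 169 177 171 123 102
[... 2996 characters left out ...]
 183 182 183 183 184 183 180 181 181 180
263 183 183 182 182 181 182 182 180 181 178 181 157 141 150 162 147 152 175 182 185 185 185 186 184 183 184 183 184 182 181 182 182
264 184 183 183 183 183 184 183 181 181 182 180 176 146 150 161 162 176 184 184 185 185 185 185 185 185 184 185 183 183 183 182 182
265 185 184 183 185 183 184 182 182 181 180 181 181 174 174 177 180 185 184 185 185 185 186 187 185 185 185 184 183 183 184 183 182
266 183 183 183 184 184 184 182 183 182 180 179 180 182 181 182 183 185 184 185 184 184 187 185 185 184 185 184 182 182 183 183 182
267 183 184 184 184 184 183 183 182 182 181 180 180 182 184 183 183 183 184 183 184 184 183 184 184 185 183 183 180 181 183 182 182
```

The image puts the T-bar about 3–4 mm short of home, so I'll push it squarely on the handle from behind with closed fingers.

```bash
python3 go.py .3944 -.044 -.011 33.9; python3 -m pendant '0 0 0 -.4 -.3 0 0;0 0 0 -.9 -.6 0 0;0 0 0 -.9 -.6 0 0;0 0 0 -.9 -.6 0 0;0 0 0 -.8 -.6 0 0;0 0 0 -.5 -.4 0 0;0 0 0 -.15 -.13 0 0;0 0 0 0 0 0 0;0 0 0 0 0 0 0';  python3 go.py .3944 -.044 -.011 33.9
```

```text
t 33.55 pos [0.4023 0.2316 0.1507] yaw 33.99 tz [ 0.001 -0.001 -1.   ] F [ 0.1 -0.3  0.4] w 0.0242 g 0.0
turn [-0.     0.011  0.015]
shift after turn [-4.487 -3.205  3.234]
shift now [-4.478 -3.211  3.239]
time: 34.45
ee_pos: [0.3948, -0.0347, 0.1503]
orientation: [[-0.557, 0.831, -0.0], [0.831, 0.557, 0.001], [0.001, 0.0, -1.0]]
ft_force: [0.3, 0.7, -0.1]
grip_width: 0.0004
gripper_force: 0.0
t 34.45 pos [ 0.3948 -0.0347  0.1503] yaw 33.83 tz [-0.     0.001 -1.   ] F [ 0.3  0.7 -0.1] w 0.0004 g 0.0
turn [ 0.003 -0.005 -0.011]
shift after turn [-0.15  -0.109  3.226]
shift now [-0.152 -0.11   3.225]
```

```bash
python3 -m pendant '0 0 0 0 -.11 .3 0;0 0 0 0 0 .6 0;0 0 0 0 0 .7 0;0 0 0 0 0 .7 0;0 0 0 0 0 .5 0;0 0 0 0 0 .3 0;0 0 0 0 0 .12 0;0 0 0 -.1 0 0 0;0 0 0 0 0 0 0'; python3 go.py .3944 -.044 -.011 33.9; python3 -m pendant '0 0 0 -.1 0 0 0;0 0 0 -.1 0 0 0;0 0 0 -.05 0 0 0;0 0 0 0 0 0 0'; python3 -m pendant '0 0 0 -.05 0 0 0;0 0 0 -.05 0 0 0;0 0 0 0 0 0 0'
```

```text
time: 35.35
ee_pos: [0.3949, -0.0424, -0.0098]
orientation: [[-0.559, 0.829, 0.002], [0.829, 0.559, -0.001], [-0.002, 0.001, -1.0]]
ft_force: [0.0, 0.2, 0.6]
grip_width: 0.0004
gripper_force: 0.0
t 35.35 pos [ 0.3949 -0.0424 -0.0098] yaw 33.95 tz [ 0.002 -0.001 -1.   ] F [0.  0.2 0.6] w 0.0004 g 0.0
turn [0.013 0.018 0.009]
shift after turn [-0.022 -0.026  0.024]
shift now [-0.022 -0.026  0.024]
time: 35.75
ee_pos: [0.4009, -0.0532, -0.0103]
orientation: [[-0.557, 0.83, 0.001], [0.83, 0.557, -0.0], [-0.001, 0.001, -1.0]]
ft_force: [-1.0, 0.0, 0.6]
grip_width: 0.0004
gripper_force: 0.0
time: 36.05
ee_pos: [0.4032, -0.057, -0.0107]
orientation: [[-0.557, 0.83, 0.0], [0.83, 0.557, -0.0], [-0.0, 0.0, -1.0]]
ft_force: [0.2, 0.2, 0.0]
grip_width: 0.0005
gripper_force: 0.0
```

```bash
for i in 1 2 3; do python3 go.py >/dev/null; done; python3 -m pendant '0 0 0 -.04 0 0 0;0 0 0 -.04 0 0 0;0 0 0 0 0 0 0'; python3 -m pendant '0 0 0 -.04 0 0 0;0 0 0 -.04 0 0 0;0 0 0 0 0 0 0'; python3 -m pendant '0 0 0 -.04 0 0 0;0 0 0 0 0 0 0'
```

```text
time: 36.35
ee_pos: [0.4055, -0.0602, -0.0107]
orientation: [[-0.558, 0.83, 0.0], [0.83, 0.558, -0.0], [-0.0, 0.0, -1.0]]
ft_force: [0.3, -0.1, 0.0]
grip_width: 0.0004
gripper_force: 0.0
time: 36.65
ee_pos: [0.4077, -0.0636, -0.0107]
orientation: [[-0.558, 0.83, 0.0], [0.83, 0.558, -0.0], [-0.0, 0.0, -1.0]]
ft_force: [-0.1, -0.3, -0.1]
grip_width: 0.0003
gripper_force: 0.0
time: 36.85
ee_pos: [0.408, -0.0647, -0.011]
orientation: [[-0.558, 0.83, -0.001], [0.83, 0.558, 0.001], [0.001, -0.001, -1.0]]
ft_force: [-0.7, 0.4, 0.2]
grip_width: 0.0007
gripper_force: 0.6
```

```bash
for a in 1; do :; done; python3 -m pendant '0 0 0 -.04 0 0 0;0 0 0 -.04 0 0 0;0 0 0 0 0 0 0'; python3 -m pendant '0 0 0 -.04 0 0 0;0 0 0 -.04 0 0 0;0 0 0 0 0 0 0'
```

```text
time: 37.15
ee_pos: [0.4073, -0.0654, -0.012]
orientation: [[-0.557, 0.831, -0.007], [0.831, 0.557, 0.006], [0.009, -0.002, -1.0]]
ft_force: [-4.1, 8.1, 3.1]
grip_width: 0.0003
gripper_force: 4.2
time: 37.45
ee_pos: [0.4067, -0.0657, -0.0128]
orientation: [[-0.556, 0.831, -0.012], [0.831, 0.556, 0.011], [0.016, -0.004, -1.0]]
ft_force: [-7.4, 14.3, 5.5]
grip_width: 0.0006
gripper_force: 7.8
```

```bash
python3 - <<'E'
from fitbox import *
c=load('top9.png')
def col(lx,z,row):
    a=np.array(proj(c,W(r.x,(lx,.018,z))));b=np.array(proj(c,W(r.x,(lx,-.018,z))));return a[0]+(b[0]-a[0])*(row-a[1])/(b[1]-a[1])
for row,m in((242.5,409.1),(244,410.2),(246,411.5),(247,412.2),(251,415.6)): print(row,m,[round(col(x,.047,row),2) for x in(-.078,-.0755,-.073)])
for row,m in((257,398.15),(260,400.5)): print(row,m,[(x,round(col(x,.034,row),2)) for x in(-.118,-.116,-.114,-.112)])
E
python3 - <<'E'
from h import *
d=cv2.imread('pics/top0.png').mean(2).astype(int)
for v in range(238,256): print(v,' '.join('%3d'%d[v,u] for u in range(400,420)))
E
```

```text
242.5 409.1 [np.float64(409.01), np.float64(410.34), np.float64(411.67)]
244 410.2 [np.float64(410.08), np.float64(411.41), np.float64(412.75)]
246 411.5 [np.float64(411.51), np.float64(412.85), np.float64(414.18)]
247 412.2 [np.float64(412.23), np.float64(413.56), np.float64(414.89)]
251 415.6 [np.float64(415.09), np.float64(416.42), np.float64(417.76)]
257 398.15 [(-0.118, np.float64(396.76)), (-0.116, np.float64(397.81)), (-0.114, np.float64(398.87)), (-0.112, np.float64(399.92))]
260 400.5 [(-0.118, np.float64(398.88)), (-0.116, np.float64(399.94)), (-0.114, np.float64(400.99)), (-0.112, np.float64(402.05))]
238 181 182 183 123 100  98  99  98  95  83  80 133 176 137  96  93 125 138 122  90
239 181 182 181 123  99  99  98  98  98  90 149 157 143 103  87  85  96 133 136 110
240 182 184 183 171 118 100  98 111 129 168 150 119  96  87  87  87  86 116 137 132
241 182 184 184 184 171 118  99 130 165 173 125  91  88  86  86  85  86  91 117 135
242 184 182 182 183 183 147 113 113 163 167 136 103  79  85  87 101 103  89  92 130
243 183 183 182 182 184 152 115 106 138 164 161 134  91  74 
[... 331 characters left out ...]
 160 132  93  71  66  67  72
248 183 183 183 184 182 181 184 183 174 148 148 120 139 163 160 164 133  82  67  66
249 183 183 183 183 183 184 185 184 183 175 145 129 116 160 166 175 173 109  83  71
250 185 183 184 184 182 183 185 184 182 181 161 125 103 129 162 168 175 131 112  96
251 183 183 183 184 183 185 183 183 181 182 178 146 110 107 138 162 167 150 151 188
252 181 183 182 185 183 183 182 182 182 182 182 175 144 112 113 139 161 164 172 147
253 181 182 181 182 182 182 182 182 181 182 183 181 173 123 105 111 173 174 178 166
254 180 179 180 179 180 181 180 181 180 180 181 179 180 146 110 130 173 178 179 180
255 181 179 179 178 180 180 179 179 180 180 181 180 179 171 151 167 176 178 178 179
```

Relative to the lug plate itself (which reads 2.4 mm further out than my box fit), the shoulder is within about 1 mm of home, and both pushes hit a hard stop. Withdrawing.

```bash
python3 -m pendant '0 0 0 .2 0 0 0;0 0 0 .4 0 0 0;0 0 0 .2 0 0 0;0 0 0 0 0 -.6 0;0 0 0 0 0 -.9 0;0 0 0 0 0 -.9 0;0 0 0 0 0 -.9 0;0 0 0 .8 .4 0 0;0 0 0 .9 .5 0 0;0 0 0 .9 .5 0 0;0 0 0 .9 .5 0 0;0 0 0 .5 .3 0 0;0 0 0 0 0 0 0;0 0 0 0 0 0 0'
python3 - <<'E'
from h import *
c=cap('top','top10.png')['img'].astype(int);b=cv2.imread('pics/top9.png').astype(int)
e=np.abs(c-b).sum(2)[225:270,385:520]; print('diff in box/pin area',(e>60).sum(), 'link',(np.abs(c-b).sum(2)[175:215,385:425]>60).sum())
a=cv2.imread('pics/top0.png').astype(int); D=np.abs(c-a).sum(2)
for n,(u,v) in dict(can=(338,207),spool=(297,271),cut=(348,265),kap=(293,199),drv=(262,223),dish=(474,284),bent=(200,228)).items(): print(n,(D[v-12:v+12,u-12:u+12]>90).mean().round(2))
E
python3 go.py
```

```text
time: 38.85
ee_pos: [0.3711, 0.1846, 0.1544]
orientation: [[-0.559, 0.829, 0.001], [0.829, 0.559, -0.001], [-0.001, 0.0, -1.0]]
ft_force: [-0.3, -1.1, 0.1]
grip_width: 0.0007
gripper_force: 0.0
diff in box/pin area 8 link 0
can 0.01
spool 0.34
cut 0.45
kap 0.92
drv 0.34
dish 0.0
bent 0.48
t 38.9 pos [0.3711 0.184  0.1543] yaw 33.92 tz [ 0.001 -0.001 -1.   ] F [1.  0.2 0.3] w 0.0007 g 0.0
```

```bash
python3 -c "
from cell import manip
print(manip.job_done())"
```

```text
the job is handed in; nothing more can be done
None
```

I handed the job in at about 39 s. The link stands on the desk beside the box and the lid is pressed hard shut. The T-pin is through the lug to a firm stop, with its shoulder about 1 mm from the lug face by my camera measurement. The hand-in returned no verdict, and shadows meant I could only confirm from the pictures that the can and the dish had not moved.

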